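Slide a counting plate out over the end of the drying bench

ROBOT

A 6-joint arm with a two-finger parallel gripper is mounted at the origin on a cart in front of the work surface, level with it; the furniture and walls round the work are solid. World frame = base frame: x ahead of the robot, y to its left, z up, the work surface at z = 0. Lengths are in mm, angles in rad, forces in N, time in s.
With the tool pointing down it reaches from about 300 to 775 mm from the base axis. Payload 14.6 kg.
Tool frame: the origin (TCP) lies midway between the tips of the shut fingers; the grasp point (between the pads) lies 19 mm behind it; z points along the fingers, y is the line along which they close (so a half turn about z gives the same grasp; the last joint's range is limited). The gripper opens to 85 mm and grips with 20 to 120 N. Pads are 22 mm wide; open, the fingers measure 114 mm over their backs; the gripper's body (76 mm by 85 mm) begins 54 mm behind the grasp point. The pads swing forward as they close: fully open they stand 13 mm farther back than shut.
Start: joints at [-1.287, 0.3, 1.521, -0, 1.321, -0.067], TCP at [189, -516.496, 231.281] pointing down, gripper open.
Joint ranges: [-3.03, 3.03], [-0.79, 2.21], [0.23, 2.52], [-1.04, 4.18], [0, 3.07], [-2.55, 2.55]. Speed limits (rad/s): [2.22, 2.22, 2.57, 3.14, 3.14, 3.14].

INTERFACE

Orientations are given as [roll, pitch, yaw] about the fixed x, y, z axes, in that order (R = Rz(yaw) Ry(pitch) Rx(roll)).
In Python, from plant import robot gives the robot as it stands. The module is installed in compiled form; this text tells all that it offers.
- The arm moves only by the shell command python3 -m inch 'ROWS'. ROWS is JSON, a list of rows, each a list of 7 numbers: the shift along the tool's x, y, z in cm, then the turn, a rotation vector about the tool's x, y, z in degrees, then the closure, from -1 (fully open) to 1 (shut). In form: [[x, y, z, wx, wy, wz, claw], ...]. A call has 1 to 8 rows; each row is the pose to reach, as a shift and turn from the pose commanded when the call began, along the tool's axes at that moment; what a row does not reach only later rows make up. A row lasts 1/10 s, in which the tool goes at most 50 mm and 8.59 degrees, less where a joint would pass 70% of its speed; a pose out of reach is approached as far as the arm can. A call with a gripper value outside its range is refused whole. The fingers move at their own pace and stop on an object; the grip force is fixed at half the most. Time passes only in rows, so rows that repeat a pose let the fingers close. It gives the time, the measured TCP pose, the force, the opening and the grip force at its end, in the units of the state.
- robot.get_state(): the state, without advancing time (a new reading comes with each control period).
- robot.get_image(name): name is "side" or "top" or "wrist"; returns a dict with "frame" (384x512x3 uint8, blue, green, red), "vfov" (degrees; the focal length in pixels is half the picture's height over the tangent of half this angle, whatever the lens; pixels are square), "cx", "cy" (the principal point, pixels), "T" (4x4, takes a point from camera to world coordinates). Camera axes: x right, y down, z forward; pixel columns grow to the right and rows downward; lengths in mm; the calibration is good to about 2 mm. A picture is of the moment at which its call begins. There is no depth.
- robot.finish_job(): hands the job in; it is judged then, once.
Trained networks look in a picture, given as the dict that the camera call returned (one of the last four; its "shot" number tells which), for a name from the list of things; names that differ only in an ending like _2 or _b are one class to them, and where a whole thing is asked for, a point or a joint stands for the part that bears it (a point fixed in the world has none). Each returns a list of dicts, best first, with "conf" (0 to 1); they miss things now and then, are a little off and sometimes report something else, mostly with a low value. They report only what shows in the picture. A call takes as long as a camera call. They do not tell look-alikes from the thing itself.
- robot.search_frame(picture, thing): "extent" ([centre column, centre row, width, height] in pixels, round what is visible of it).
- robot.landmark_of(picture, thing): "location" ([column, row] in pixels: a listed point, or the origin of a listed thing).
The state is a dict: "time": time; "joint_positions": joint angles; "qd": joint speeds; "joint_efforts": joint torques, N m; "eef_pos": TCP position; "tcp_rot": TCP orientation; "force": force on the tool from outside, world axes, zero at the start; "ft_torque": the same for the moment, N m; "grip_width": finger opening in mm; "gripper_force": force on a finger pad.
Only numpy, scipy, OpenCV 4.12 (cv2) and the standard library are available. Lean on these libraries where they do the work, as an engineer would, in place of code of your own. Each camera call takes 0.05 s, during which the arm holds its last target. There are 200 camera calls.

TASK

The glass counting plate with the blue end is dry, the bench is unplugged, and the plate is wanted at the microscope next, so make its edge easy to take hold of: with a fingertip fold down the red-tipped stop at the left-hand end of its lane on the slide drying bench, then gently push the plate along the lane until the whole of its blue end sticks out past the end of the bench, with well over half of the plate still lying flat on it. Only push: do not pinch or lift the plate. Leave the plate with the yellow end, its own stop and everything else where they are.

Things in the scene. Friction and masses are not known exactly. Their poses are not given: they have to be found in the camera images.
- drying_bench: white slide drying bench, fixed, 136 (x) x 280 (y) mm; origin at the centre of its underside, y along its two lanes to the end with the stops (robot's left). Black deck 50 mm up, ends with a drop at y = 140 mm. Lanes 54 mm wide, centred at x = -29 (front) and 29 mm (back), between rails 4 mm wide and high at x = -58, 0, 58 mm (y = -130 to 130 mm), closed by a like rail at y = -132 mm
- ledge_edge (a point): middle of the top edge of the deck's left-hand end, where the plates can overhang (140 mm along the bench's y, 50 mm up; 50 mm above the worktop)
- blue_plate: loose clear glass plate with a ruled well and a blue end, 50 (x) x 80 (y) x 6 mm, 30 to 65 g, flat in one of the two lanes with about 2 mm of play at each side; origin at the centre of its underside, +y points to the blue end (last 18 mm, y = 22 to 40 mm), which faces the stops. A push of under 1 N at its rear edge slides it along the deck
- yellow_plate: the like plate with a yellow end, in the other lane; stays where it is. Same sizes and axes
- front_stop (a joint): stop of the lane nearer the robot: 0 upright, barring the lane, 1.57 folded down below the deck. Pivot along the bench's y at x = -35, y = 149 mm, 14 mm below the deck; its tip stands 20 mm above the deck. Pushed there towards the bench's +x (from the outer side inwards) with about 0.1 N it turns, and past about 0.4 rad it falls by its own weight and stays down
- back_stop (a joint): the same stop for the back lane, pivot at x = +35, y = 149 mm; it folds the other way, towards the bench's -x (again from the outer side inwards). 0 upright, 1.57 folded down
- front_stop_tip (a point): top of the front stop, on the axis of its red sleeve (12 mm in diameter, 18 mm long)
- back_stop_tip (a point): top of the back stop, on the axis of its red sleeve (12 mm in diameter, 18 mm long)
- dropper: dropper bottle with a blue collar and black bulb, 34 mm wide, 99 mm high, behind the bench; origin at the centre of its underside
- specimen_jar: specimen jar with a green lid, 63 mm wide, 67 mm high, behind the bench; origin at the centre of its underside
- forceps_0: pale steel forceps lying flat in front of the bench, 121 x 14 x 9 mm, long along its y; origin at the centre of its underside
- petri_dish: clear petri dish, 68 mm wide, 18 mm high, right of the bench; origin at the centre of its underside
- lens: black hand lens lying flat, 69 x 154 x 12 mm, right of the bench; origin at the centre of its underside
- slip_box: small clear box of cover slips, 26 x 32 x 8 mm, left of the bench; origin at the centre of its underside
Not all that is in view belongs to the job. Leave any purple look-alike of the blue_plate alone.

How it is judged (in metres and radians):
On the way, in this order (a step that is already met when the one before it is completed fails the run):
1. the stop of the blue plate's lane is folded down, the plate still wholly on the deck (((x of blue_plate in the frame of drying_bench below 0 m and value of joint front_stop above 1.35 rad and value of joint back_stop below 0.4 rad) or (x of blue_plate in the frame of drying_bench above 0 m and value of joint back_stop above 1.35 rad and value of joint front_stop below 0.4 rad)) and y of blue_plate in the frame of drying_bench below 0.1 m), for 0.2 s.
2. the blue plate is pushed out to the overhang, flat (y of blue_plate in the frame of drying_bench between 0.116 and 0.134 m and angle between blue_plate's own z axis and vertical below 0.06 rad), for 0.2 s.
At the end, for the whole second after the job is handed in: The blue-ended plate lies flat (within 0.06 rad), at rest and straight (0.15 rad) in its lane, overhanging the deck's end by 16 to 34 mm; its lane's stop is down (over 1.35 rad), the other stop up (under 0.4 rad), the yellow-ended plate within 10 mm of where it was (all of step 2 and ((x of blue_plate in the frame of drying_bench below 0 m and value of joint front_stop above 1.35 rad and value of joint back_stop below 0.4 rad) or (x of blue_plate in the frame of drying_bench above 0 m and value of joint back_stop above 1.35 rad and value of joint front_stop below 0.4 rad)) and z of blue_plate in the frame of drying_bench between 0.047 and 0.053 m and angle between the y axis of blue_plate and the y axis of drying_bench, either way round below 0.15 rad and linear speed of blue_plate below 0.01 m/s and distance of yellow_plate from where it was at the start of the episode below 0.01 m); the robot touches nothing.
It fails at once if the blue plate is lifted or tipped (z of blue_plate in the frame of drying_bench above 0.06 m or angle between blue_plate's own z axis and vertical above 0.2 rad).
It fails at once if the blue plate is pushed or gripped with more than 20 N (contact force between the fingers and blue_plate above 20 N).
It fails at once if the yellow plate is moved by more than 10 mm (distance of yellow_plate from where it was at the start of the episode above 0.01 m).
It fails at once if the stop of the yellow plate's lane is knocked over ((x of blue_plate in the frame of drying_bench below 0 m and value of joint back_stop above 0.6 rad) or (x of blue_plate in the frame of drying_bench above 0 m and value of joint front_stop above 0.6 rad)).
It fails at once if something else on the worktop is moved by more than 20 mm (distance of any of dropper, specimen_jar, forceps_0, petri_dish, lens, slip_box from where it was at the start of the episode above 0.02 m).
It also fails if it takes over 45 s, if anything falls off the work surface, if the arm or the gripper's body presses on something with over 40 N, if the wrist force passes 120 N, or if a joint passes its speed limit or range.

## Working session

There is one attempt and no reset: what is moved stays moved. The work goes in short steps, Python scripts to look and compute and a shell command to move; the robot and the scene stay as the last step left them, time stands still between calls to the robot, and variables do not carry over. Pictures are saved under pics/ and viewed, at most 10 in all, crops included, and the job is handed in when it is done.

```bash
mkdir -p pics
cat > h.py <<'E'
import numpy as np, cv2
from plant import robot
def ray(p,uv):
    h=p["frame"].shape[0]; f=h/2/np.tan(np.radians(p["vfov"])/2)
    d=np.array([(uv[0]-p["cx"])/f,(uv[1]-p["cy"])/f,1]); T=np.array(p["T"])
    return T[:3,3],T[:3,:3]@d
def at_z(p,uv,z):
    o,d=ray(p,uv); return o+d*(z-o[2])/d[2]
def proj(p,P):
    T=np.array(p["T"]); c=T[:3,:3].T@(np.array(P)-T[:3,3]); h=p["frame"].shape[0]; f=h/2/np.tan(np.radians(p["vfov"])/2)
    return c[0]/c[2]*f+p["cx"],c[1]/c[2]*f+p["cy"]
def two(p,a,q,b):
    o1,d1=ray(p,a);o2,d2=ray(q,b)
    s=np.linalg.lstsq(np.c_[d1,-d2],o2-o1,rcond=None)[0]
    x,y=o1+d1*s[0],o2+d2*s[1]; return (x+y)/2,np.linalg.norm(x-y)
E
python3 - <<'E'
from h import *
np.set_printoptions(precision=1,suppress=True)
s=robot.get_state(); print(s["time"],s["eef_pos"],s["tcp_rot"])
t=robot.get_image("top"); d=robot.get_image("side")
cv2.imwrite("pics/top.png",t["frame"]);cv2.imwrite("pics/side.png",d["frame"])
for n in ["drying_bench","ledge_edge","blue_plate","yellow_plate","front_stop_tip","back_stop_tip"]:
    a=robot.landmark_of(t,n);b=robot.landmark_of(d,n)
    print(n,[(x["conf"],np.array(x["location"])) for x in a[:2]],[(x["conf"],np.array(x["location"])) for x in b[:2]])
    if a and b: print(two(t,a[0]["location"],d,b[0]["location"]))
E
```

```text
0.0 [ 188.9 -516.3  230.7] [-3.1 -0.   0.4]
drying_bench [(0.96, array([240.3, 196.6])), (0.24, array([195.9, 191.6]))] [(0.62, array([251.9, 206.9]))]
(array([ 519.3, -108.5,    8.6]), np.float64(21.264585190644986))
ledge_edge [(0.89, array([195.6, 193.1]))] [(0.84, array([245.6, 213.4]))]
(array([524.4,  24. ,  60.9]), np.float64(16.480544569313533))
blue_plate [(0.85, array([157.4, 247. ])), (0.78, array([380.7, 245.2]))] [(0.84, array([313.3, 261.3])), (0.65, array([240.2, 190.9]))]
(array([360.7, 145.7,   6.8]), np.float64(15.717403917273277))
yellow_plate [(0.64, array([239.3, 207.6]))] [(0.79, array([259.5, 194.4])), (0.7, array([248.4, 214.3]))]
(array([ 489.2, -107.5,   49.3]), np.float64(5.785524277798421))
front_stop_tip [(0.44, array([190.4, 200.4]))] [(0.41, array([246. , 213.2]))]
(array([511.8,  37.9,  68.3]), np.float64(4.282130359011144))
back_stop_tip [] [(0.46, array([225.1, 212.1]))]
```

Run:
```python
from h import *
t=cv2.imread("pics/top.png");d=cv2.imread("pics/side.png")
a=cv2.resize(t[140:265,140:400],None,fx=3,fy=3,interpolation=2); cv2.imwrite("pics/a.png",a)
```

```text
(no output)
```

View pics/a.png

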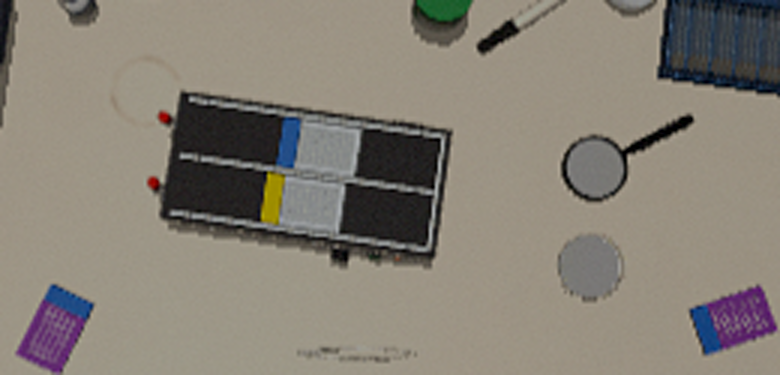

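View pics/side.png

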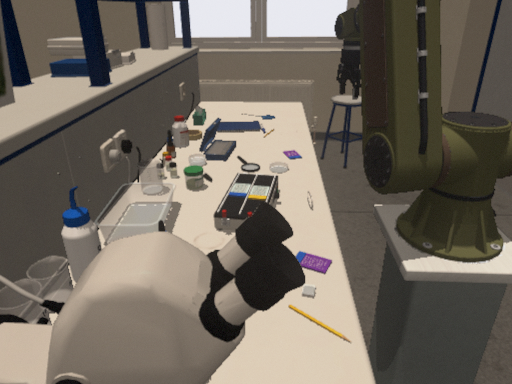

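The enlarged crop shows the bench with the blue-ended plate in the back lane (blue end at full-image ≈(237,187)) and the yellow-ended plate in the front lane (≈(231,206)). The two purple look-alikes lie off the bench at ≈(158,249) and (383,247). So the blue_plate is the clear one on the deck, and its stop is the back stop, red tip ≈(195,179).

```bash
cat >> h.py <<'E'
def tool():
    from scipy.spatial.transform import Rotation as R
    s=robot.get_state(); return np.array(s["eef_pos"]),R.from_euler("xyz",s["tcp_rot"]).as_matrix()
E
python3 - <<'E'
from h import *
np.set_printoptions(precision=1,suppress=True)
t=robot.get_image("top"); 
f=lambda u,v:(140+(u+.5)/3-.5,140+(v+.5)/3-.5)
C=[at_z(t,f(*c),50) for c in [(182,93),(450,130),(434,250),(163,213)]]
for c in C: print(c)
print([np.linalg.norm(C[i]-C[i-1]) for i in range(4)])
for n,c,z in [("backtip",(165,117),64),("fronttip",(153,183),64)]: print(n,at_z(t,f(*c),z))
for n,c in [("blue end left mid",(282,141)),("rear mid",(357,152)),("yrear",(342,208))]: print(n,at_z(t,f(*c),56))
w=robot.get_image("wrist"); P,R=tool(); print(P,R); T=np.array(w["T"]); print(R.T@(T[:3,3]-P)); print(R.T@T[:3,:3],w["vfov"])
E
```

```text
[603.2  14.2  50. ]
[ 570.2 -259.8   50. ]
[ 447.9 -244.4   50. ]
[480.4  29.   50. ]
[np.float64(123.68982277549071), np.float64(276.0714357928214), np.float64(123.22240944068167), np.float64(275.23029475409504)]
backtip [576.   28.3  64. ]
fronttip [509.3  37.7  64. ]
blue end left mid [554.9 -89.2  56. ]
rear mid [ 545.1 -165.2   56. ]
yrear [ 488.2 -151.    56. ]
[ 189.  -516.5  231.3] [[ 0.9  0.3 -0. ]
 [ 0.3 -0.9  0. ]
 [-0.  -0.  -1. ]]
[  78.5    0.7 -141.8]
[[-0.  -1.  -0.3]
 [ 1.  -0.  -0. ]
 [-0.  -0.3  1. ]] 71.60869828169642
```

```bash
cat >> h.py <<'E'
B=dict(c=np.array([525.4,-115.3]),yaw=-0.12)
def bw(x,y,z):
    c,s=np.cos(B["yaw"]),np.sin(B["yaw"]); return np.array([*(B["c"]+[c*x-s*y,s*x+c*y]),z])
def wb(p):
    c,s=np.cos(B["yaw"]),np.sin(B["yaw"]); d=np.array(p[:2])-B["c"]; return np.array([c*d[0]+s*d[1],-s*d[0]+c*d[1]])
def to(*pts):
    P,R=tool(); print("bench",wb(P).round(1),P.round(1),"toolx yaw",np.arctan2(R[1,0],R[0,0]).round(3))
    for p in pts: print(p,"-> cm",(R.T@(bw(*p)-P)/10).round(2),"wz deg",np.degrees(np.arctan2(R[1,0],R[0,0])-B["yaw"]).round(1))
E
python3 -c "
from h import *
to((75,152,230))"
```

```text
bench [-286.  -438.6] [ 189.  -516.5  231.3] toolx yaw 0.351
(75, 152, 230) -> cm [ 58.96 -36.26   0.13] wz deg 27.0
```

```bash
python3 -m inch '[[4,-2.5,0,0,0,4,1],[8,-5,0,0,0,8,1],[12,-7.5,0,0,0,12,1],[16,-10,0,0,0,16,1],[20,-12.5,0,0,0,20,1],[24,-15,0,0,0,24,1],[28,-17,0,0,0,27,1],[28,-17,0,0,0,27,1]]'; python3 -c "
from h import *
to((75,152,230),(45,90,220))"
```

```text
time: 1.6
eef_pos: [396.0, -257.4, 231.5]
tcp_rot: [-3.141, -0.001, -0.118]
force: [1.4, -0.5, -0.6]
grip_width: 0.3
gripper_force: 0.0
bench [-111.5 -156.5] [ 396.  -257.4  231.5] toolx yaw -0.118
(75, 152, 230) -> cm [ 18.72 -30.81   0.17] wz deg 0.1
(45, 90, 220) -> cm [ 15.71 -24.62   1.17] wz deg 0.1
```

```bash
python3 -m inch '[[2.5,-4,0,0,0,0,1],[5,-8,0,0,0,0,1],[7.5,-12,0,0,0,0,1],[10,-16.5,0,0,0,0,1],[12.5,-21,0,0,0,0,1],[15,-25,0,0,0,0,1],[18.7,-29,0,0,0,0,1],[18.7,-30.8,0,0,0,0,1]]'
python3 - <<'E'
from h import *
w=robot.get_image("wrist");f=w["frame"].copy()
for n,P in dict(bt=bw(35,149,64),ft=bw(-35,149,64),le=bw(0,140,50),c1=bw(68,140,50),c2=bw(-68,140,50)).items():
    q=proj(w,P); print(n,q); cv2.circle(f,tuple(int(round(v)) for v in q),3,(0,255,0),1)
for n in ["back_stop_tip","front_stop_tip","ledge_edge"]: print(n,robot.landmark_of(w,n)[:2])
cv2.imwrite("pics/w1.png",f)
to((75,152,58))
E
```

```text
time: 2.4
eef_pos: [618.2, 24.6, 230.1]
tcp_rot: [-3.142, 0.001, -0.119]
force: [-0.4, -0.0, 0.1]
grip_width: 0.0
gripper_force: 0.0
bt (np.float64(254.79026962924382), np.float64(206.95247984753667))
ft (np.float64(254.71185286486894), np.float64(256.53969889295263))
le (np.float64(261.5082748752283), np.float64(227.75365518989625))
c1 (np.float64(262.00740797466085), np.float64(178.2606603506978))
c2 (np.float64(261.0644764364076), np.float64(271.7597807447273))
back_stop_tip [{'location': [252.1, 208.9], 'conf': 0.68}]
front_stop_tip []
ledge_edge [{'location': [262.6, 230.0], 'conf': 0.64}]
bench [ 73.5 147.3] [616.   22.1 231. ] toolx yaw -0.12
(75, 152, 58) -> cm [ 0.16 -0.48 17.3 ] wz deg 0.0
```

View pics/w1.png

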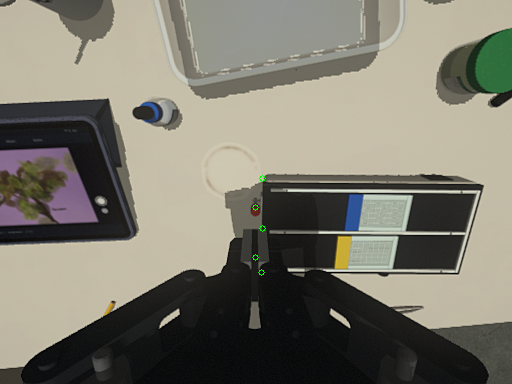

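The wrist view shows the back stop's red tip at (256,210), with clear room outside it (upwards). The blue plate is in the back lane with its blue end at (354,212). The bench lies about 4 mm nearer the robot than my estimate.

```bash
sed -i 's/525.4,-115.3/521.5,-114.8/' h.py; python3 -m inch '[[0,-0.3,4,0,0,0,1],[0,-0.3,8,0,0,0,1],[0,-0.3,12,0,0,0,1],[0,-0.3,15,0,0,0,1],[0,-0.3,17.2,0,0,0,1],[0,-0.3,17.2,0,0,0,1]]'
python3 - <<'E'
from h import *
w=robot.get_image("wrist");f=w["frame"].copy()
cv2.imwrite("pics/w2.png",f)
to((52,152,58),(20,152,58))
E
```

```text
time: 3.2
eef_pos: [614.7, 24.1, 56.7]
tcp_rot: [3.141, 0.005, -0.122]
force: [0.6, -0.9, 0.3]
grip_width: 0.0
gripper_force: 0.0
bench [ 77.  149.4] [615.9  24.3  58.9] toolx yaw -0.122
(52, 152, 58) -> cm [-2.5  -0.25  0.1 ] wz deg -0.1
(20, 152, 58) -> cm [-5.7  -0.25  0.1 ] wz deg -0.1
```

View pics/w2.png

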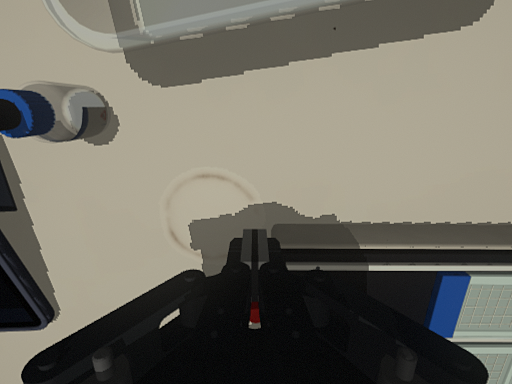

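The red tip sits at (254,312), directly behind (bench −x side of) the shut fingers and in line with them. Pushing now.

```bash
python3 -m inch '[[-1,-0.1,0,0,0,0,1],[-2,-0.1,0,0,0,0,1],[-2.6,-0.1,0,0,0,0,1],[-3.2,-0.1,0,0,0,0,1],[-3.9,-0.1,0,0,0,0,1],[-4.6,-0.1,0,0,0,0,1],[-5.2,-0.1,0,0,0,0,1],[-5.4,-0.1,0,0,0,0,1]]'; python3 -m inch '[[0,0,-4,0,0,0,1],[0,0,-8,0,0,0,1],[0,3,-11,0,0,0,1],[0,7,-11,0,0,0,1],[0,11,-11,0,0,0,1],[0,15,-11,0,0,0,1],[0,19,-11,0,0,0,1],[0,19,-11,0,0,0,1]]'
python3 - <<'E'
from h import *
w=robot.get_image("wrist");f=w["frame"].copy()
for n,P in dict(bt=bw(35,149,64),c1=bw(58,130,54),c2=bw(0,130,54),c3=bw(58,-130,54),c4=bw(0,-130,54)).items():
    q=proj(w,P); print(n,q); cv2.circle(f,tuple(int(round(v)) for v in q),3,(0,255,0),1)
cv2.imwrite("pics/w3.png",f)
to((29,-65,80),(29,-65,53))
E
```

```text
time: 4.05
eef_pos: [562.5, 33.2, 59.3]
tcp_rot: [3.142, 0.0, -0.12]
force: [0.5, -0.1, 0.2]
grip_width: 0.2
gripper_force: 0.0
time: 4.85
eef_pos: [539.5, -159.4, 169.3]
tcp_rot: [3.141, -0.0, -0.124]
force: [-0.1, 1.0, -0.2]
grip_width: 0.1
gripper_force: 0.0
bt (np.float64(55.06086570201552), np.float64(180.19776786686967))
c1 (np.float64(76.44206624152645), np.float64(154.50973927904684))
c2 (np.float64(88.08758484358736), np.float64(210.11503886927923))
c3 (np.float64(344.3191262954448), np.float64(153.19429120926173))
c4 (np.float64(338.82817208083026), np.float64(208.93278365523258))
bench [ 23.3 -40.1] [ 539.8 -157.4  169.2] toolx yaw -0.124
(29, -65, 80) -> cm [0.58 2.49 8.92] wz deg -0.2
(29, -65, 53) -> cm [ 0.58  2.49 11.62] wz deg -0.2
```

View pics/w3.png

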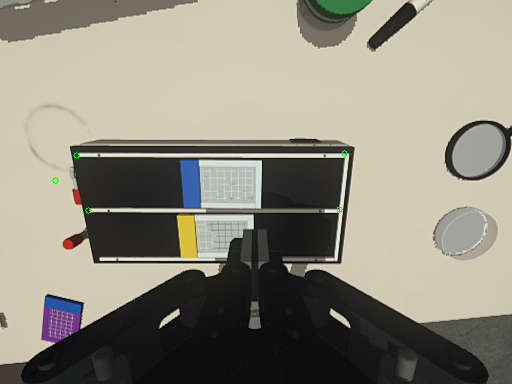

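The back stop is now down: its red sleeve is at (78,198), below deck level. The front stop is still up (68,243). The plate's blue end runs from column 181 and its rear edge is at (262,184). The bench model fits to within a pixel or two.

Run:
```python
from h import *
w=robot.get_image("wrist")
for uv in [(262,184),(181,184),(190,161),(190,208),(254,237)]: print(uv,wb(at_z(w,uv,56)))
to((29,-80,90),(29,-80,53))
```

```text
(262, 184) [ 27.94680713 -48.12455347]
(181, 184) [28.26427901 32.65451051]
(190, 161) [51.46282167 21.8771679 ]
(190, 208) [ 2.58763263 25.66753398]
(254, 237) [-30.7511187  -39.89455932]
bench [ 23.4 -38.7] [ 540.1 -156.   169.2] toolx yaw -0.122
(29, -80, 90) -> cm [0.57 4.13 7.92] wz deg -0.1
(29, -80, 53) -> cm [ 0.57  4.13 11.62] wz deg -0.1
```

```bash
python3 -m inch '[[0.5,3,0,0,0,0,1],[0.5,4.1,2,0,0,0,1],[0.5,4.1,5,0,0,0,1],[0.5,4.1,8,0,0,0,1],[0.5,4.1,10,0,0,0,1],[0.5,4.1,11,0,0,0,1],[0.5,4.1,11.5,0,0,0,1],[0.5,4.1,11.5,0,0,0,1]]'
python3 - <<'E'
from h import *
cv2.imwrite("pics/w4.png",robot.get_image("wrist")["frame"])
to((29,70,53))
print(robot.get_state()["force"])
E
```

```text
time: 5.75
eef_pos: [540.5, -196.4, 54.5]
tcp_rot: [3.142, -0.0, -0.12]
force: [-0.5, 1.0, 0.9]
grip_width: 0.0
gripper_force: 0.0
bench [ 28.9 -78.9] [ 540.7 -196.6   55.1] toolx yaw -0.12
(29, 70, 53) -> cm [ 1.000e-02 -1.489e+01  2.000e-01] wz deg 0.0
[0.20255991 0.14713033 0.46035462]
```

View pics/w4.png

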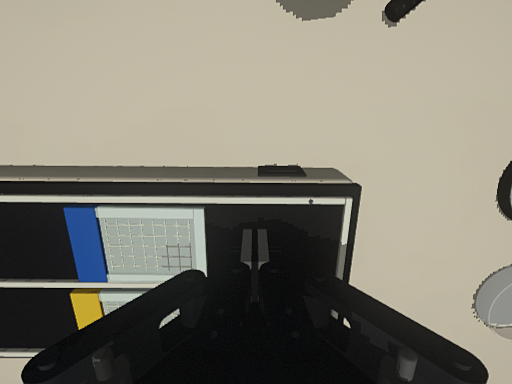

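The fingers are down in the back lane at about (255,250). Ahead of them, the plate's rear edge is at column 205, clear of both rails.

```bash
python3 -m inch '[[0,0,0.15,0,0,0,1],[0,-0.5,0.15,0,0,0,1],[0,-1,0.15,0,0,0,1],[0,-1.5,0.15,0,0,0,1],[0,-2,0.15,0,0,0,1],[0,-2.5,0.15,0,0,0,1],[0,-3,0.15,0,0,0,1],[0,-3.5,0.15,0,0,0,1]]';python3 -m inch '[[0,-0.7,0,0,0,0,1],[0,-1.4,0,0,0,0,1],[0,-2.1,0,0,0,0,1],[0,-2.8,0,0,0,0,1],[0,-3.5,0,0,0,0,1],[0,-4.2,0,0,0,0,1],[0,-4.9,0,0,0,0,1],[0,-5.6,0,0,0,0,1]]'
python3 - <<'E'
from h import *
w=robot.get_image("wrist"); cv2.imwrite("pics/w5.png",w["frame"])
to((29,70,53))
print(robot.get_state()["force"], [ (y,proj(w,bw(29,y,56))) for y in (20,30,40,50,110)])
E
```

```text
time: 6.6
eef_pos: [544.6, -161.6, 52.8]
tcp_rot: [3.142, -0.0, -0.12]
force: [-0.2, -0.9, 0.3]
grip_width: 0.2
gripper_force: 0.2
time: 7.4
eef_pos: [551.3, -105.9, 52.8]
tcp_rot: [-3.142, 0.0, -0.12]
force: [-1.4, -1.6, -0.6]
grip_width: -0.1
gripper_force: 0.2
bench [28.5 13.3] [ 551.4 -105.    52.8] toolx yaw -0.12
(29, 70, 53) -> cm [ 0.05 -5.67 -0.02] wz deg 0.0
[ 1.0919533   2.03772096 -0.78837354] [(20, (np.float64(240.7420098812953), np.float64(246.31447555756836))), (30, (np.float64(223.663734931734), np.float64(246.32648964602416))), (40, (np.float64(206.58616821720744), np.float64(246.33850323625626))), (50, (np.float64(189.50930969366073), np.float64(246.35051632829584))), (110, (np.float64(87.06302809635139), np.float64(246.42258442022538)))]
```

View pics/w5.png

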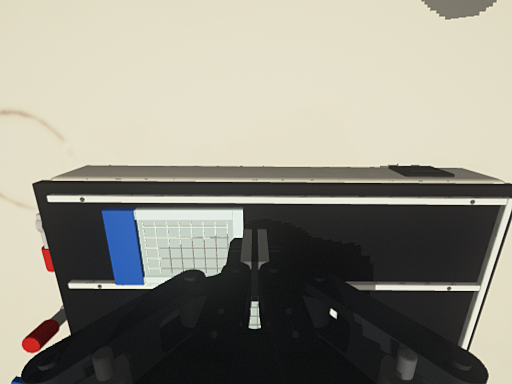

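The plate is moving straight. Its rear edge is at column 243 (y ≈ 19 mm) and its front edge at column 102 (y ≈ 101 mm), so its centre is at about 60 mm and needs 65 mm more.

```bash
python3 -m inch '[[0,-0.7,0,0,0,0,1],[0,-1.4,0,0,0,0,1],[0,-2.1,0,0,0,0,1],[0,-2.8,0,0,0,0,1],[0,-3.5,0,0,0,0,1],[0,-4.2,0,0,0,0,1],[0,-4.9,0,0,0,0,1],[0,-5.5,0,0,0,0,1]]'; python3 -m inch '[[0,-0.5,0,0,0,0,1],[0,-0.8,0,0,0,0,1],[0,-1,0,0,0,0,1],[0,-1,0,0,0,0,1]]'; python3 -m inch '[[0,1,0,0,0,0,1],[0,2,0,0,0,0,1],[0,4,-4,0,0,0,1],[0,6,-8,0,0,0,1],[0,6,-12,0,0,0,1],[0,6,-12,0,0,0,1]]'
python3 - <<'E'
from h import *
w=robot.get_image("wrist"); f=w["frame"].copy()
for y in (76,85,94,156,165,174):
    q=proj(w,bw(29,y,56)); print(y,q); cv2.circle(f,tuple(int(round(v)) for v in q),1,(0,255,0),-1)
cv2.imwrite("pics/w6.png",f)
to()
E
```

```text
time: 8.25
eef_pos: [557.9, -51.2, 52.8]
tcp_rot: [-3.142, -0.0, -0.12]
force: [0.1, -0.0, -0.1]
grip_width: -0.2
gripper_force: 0.1
time: 8.65
eef_pos: [559.0, -41.8, 52.8]
tcp_rot: [-3.142, 0.0, -0.12]
force: [-0.2, 0.9, -0.3]
grip_width: 0.1
gripper_force: 0.0
time: 9.25
eef_pos: [553.5, -103.5, 178.4]
tcp_rot: [3.14, -0.009, -0.122]
force: [-0.7, -0.3, -1.1]
grip_width: -0.1
gripper_force: 0.0
76 (np.float64(195.07609806744597), np.float64(188.2924537858592))
85 (np.float64(186.40625030950108), np.float64(188.31691967154197))
94 (np.float64(177.73624849453046), np.float64(188.34138599196623))
156 (np.float64(118.00538282727561), np.float64(188.50994356897922))
165 (np.float64(109.33416552956177), np.float64(188.5344133194361))
174 (np.float64(100.66279413831688), np.float64(188.55888350473742))
bench [29.3 15.5] [ 552.5 -102.9  175.3] toolx yaw -0.122
```

View pics/w6.png

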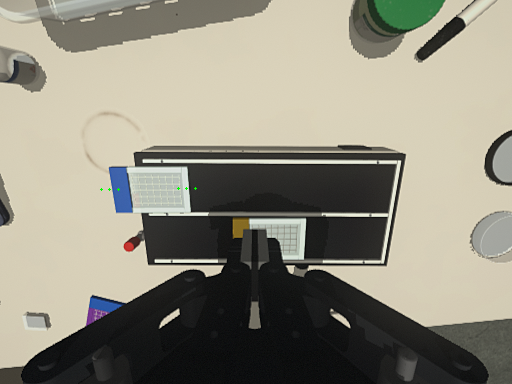

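The plate's front edge is at column 110 and its rear edge at column 189, so its centre is at y ≈ 123 mm. That is about 23 mm of overhang, with the plate straight and flat and the blue end wholly past the deck. The front stop is up, the yellow plate is in place and the arm is clear.

```bash
python3 -m inch '[[0,0,-2,0,0,0,1],[0,0,-2,0,0,0,1],[0,0,-2,0,0,0,1],[0,0,-2,0,0,0,1]]'; python3 -c "
from plant import robot
print(robot.finish_job())"
```

```text
time: 9.7
eef_pos: [551.4, -101.5, 191.3]
tcp_rot: [-3.141, 0.002, -0.121]
force: [-0.2, -0.2, 0.8]
grip_width: -0.7
gripper_force: 0.0
the job is handed in; nothing more can be done
None
```

I folded down the back stop and pushed the blue-ended plate out until it overhung the bench end by about 23 mm, flat and straight in the last picture; the yellow plate and its stop looked undisturbed, and the job is handed in (no verdict was returned).

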